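# Bolt the display cabinet's door shut

## Robot

A 6-joint arm with a two-finger parallel gripper is mounted at the origin on the work surface. World frame = base frame: x ahead of the robot, y to its left, z up, the work surface at z = 0. Lengths are in m, angles in rad, forces in N, time in s.
With the tool pointing down it reaches from about 0.35 to 0.775 m from the base axis. Payload 5.5 kg.
Tool frame: the origin (TCP) lies midway between the tips of the shut fingers; the grasp point (between the pads) lies grasp_offset behind it (grasp_offset is the distance from the TCP to the grasp point, in m); z points along the fingers, y is the line along which they close (so a half turn about z gives the same grasp; the last joint's range is limited). The gripper opens to 85 mm and grips with 20 to 120 N. Pads are 22 mm wide; open, the fingers measure 114 mm over their backs; the gripper's body (76 mm by 85 mm) begins 54 mm behind the grasp point. The pads swing forward as they close: fully open they stand 13 mm farther back than shut.
Start: joints at [-1.434, 0.313, 0.046, 1.304, 0, 1.431], TCP at [0.157, -0.553, 0.198] pointing down, gripper open.
Joint ranges: [-2.76, 2.76], [-0.86, 1.69], [-1.03, 1.26], [-2.2, 2.34], [-1.47, 1.5], [-3.14, 3.14]. Speed limits (rad/s): [2.57, 2.57, 3.14, 3.14, 3.14, 3.14].

## Interface

Orientations are given as a unit quaternion [w, x, y, z].
In Python, from workcell import * gives the robot as it stands.
- The arm moves only by the tool step_arm, never from a script. Its argument "deltas" is a list of rows, each a list of 7 numbers: the shift along the world's x, y, z in mm, then the turn, a rotation vector about the world's x, y, z in degrees, then the gripper's target within -1 to 1 (fully open at 1, half-way at 0, shut at -1). A call has 1 to 5 rows; each row shifts and turns the commanded pose from where the row before left it; what a row does not reach is not made up. A row lasts 1/10 s, in which the tool goes at most 50 mm and 8.59 degrees, less where a joint would pass 70% of its speed; a pose out of reach is approached as far as the arm can. A call is refused whole if a number of a shift passes 50 or a number of a turn 8.59, either way. A call with a gripper value outside its range is refused whole. The fingers move at their own pace and stop on an object; "newtons" is the grip in N (left out, the last holds). Time passes only in rows, so rows that do not move let the fingers close. It gives the time, the measured TCP pose, the force, the opening and the grip force at its end, in the units of the state.
- get_state(): the state, without advancing time (a new reading comes with each control period).
- read_camera(name): name is "side" or "top"; returns a dict with "image" (400x640x3 uint8, red, green, blue), "z_map" (400x640 float32, m along the optical axis (not along the pixel's ray), 0 where there is no reading), "K" (3x3 intrinsics, pixels), "dist_coeffs" ([k1, k2, p1, p2, k3] as OpenCV has them; the pictures are not rectified), "world_from_camera" (4x4, takes a point from camera to world coordinates). Camera axes: x right, y down, z forward; pixel columns grow to the right and rows downward; lengths in m; the calibration is good to about 2 mm. A picture is of the moment at which its call begins.
- hand_in(): hands the job in; it is judged then, once.
The state is a dict: "clock": time; "joint_pos": joint angles; "qvel": joint speeds; "tau": joint torques, N m; "tcp_pos": TCP position; "orientation": TCP orientation; "wrist_force": force on the tool from outside, world axes, zero at the start; "ft_torque": the same for the moment, N m; "finger_gap": finger opening in m; "grip_force": force on a finger pad.
Only numpy, scipy, OpenCV 4.12 (cv2) and the standard library are available. Lean on these libraries where they do the work, as an engineer would, in place of code of your own. Each camera call takes 0.05 s, during which the arm holds its last target. There are 200 camera calls.

## Task

Make the display cabinet ready for transport: push its glazed door down shut, then push the knob of the barrel bolt along its slot until the bolt is fully home in the keep, and push the knob over sideways into the notch at the end of the slot, right down, so that the bolt is locked. Only push, with the fingertips or the outside of the fingers: do not take the knob between the fingers, do not lift the door further open, and leave everything lying about where it is.

Things in the scene. Friction and masses are not known exactly. Their poses are not given: they have to be found in the camera images.
- cabinet: Black display cabinet, 300 (its x) x 460 (its y) x 120 mm high, lying on its back on the table, fixed. Origin: centre of its underside; z up; its -x side faces the robot. Its face is at 120 mm. The glazed door (dark wood frame, 236 mm in x, 306 in y) lies flush in the face when shut, hinged along its +x edge; the 110 mm of the face at the -y end are a blank panel.
- door (a joint): Angle of the door in rad: 0 = shut, flush with the face, a solid stop; it grows as the free -x edge rises. It starts ajar (0.25 to 0.6), and its stiff hinge holds it wherever it is left (2 to 6 N at door_press push it down).
- door_press (a point): Point on the outer face of the door's 50 mm wide wooden rail along the free edge, 80 mm in +y of the cabinet's middle, clear of the bolt: a place to push the door down. Moves with the door; the free edge lies 25 mm further from the hinge. Axes: x along the face towards the hinge, y the cabinet's y, z out of the face.
- door_hinge (a point): Point on the door's hinge line (which runs along the cabinet's y), beside door_press and 209 mm from it, 120 mm above the table.
- bolt (a joint): Travel of the steel barrel bolt in m, along the cabinet's -y: 0 = drawn, 0.036 = fully shot, at its stop, 23 mm into the keep. Starts at 0 to 0.012; moves stiffly (2 to 4 N), stays where left. A 12 mm rod in a 22 mm barrel on a 36 x 108 mm plate on the door's free-edge rail; its axis is parallel to y, 14 mm above the face. It enters the keep only with the door shut.
- handle (a joint): Turn of the bolt's handle about the bolt axis in rad: 0 = standing straight out of the door, growing as the knob goes over towards the cabinet's +x, 1.35 = lying over at the notch's end. Its 8 mm stem runs in an L slot of the barrel: along the bolt, then, in the last 2 mm of travel, sideways through a notch. Starts at 0 to 0.06; turns stiffly (1.3 N at the knob), stays where left.
- knob (a point): Centre of the ball (16 mm) on the handle, 32 mm from the bolt axis; moves with it. Its z axis points along the stem, outward.
- slot_corner (a point): Fixed point of the cabinet on the bolt's axis (door shut) where the stem stands when the bolt is fully shot: the corner of the L slot, 14 mm above the face. Axes are the cabinet's.
- keep_mouth (a point): Middle of the mouth of the keep, a steel strap 26 mm wide standing 26 mm high on the blank panel, which takes the bolt's end; 60 mm in -y of slot_corner. Fixed.
- tape: Bystander, to be left alone: roll of brown packing tape lying flat on the cabinet's blank end panel, 96 mm across, 48 high. Origin: on its underside.
- washer: Bystander, to be left alone: white plastic washer lying on the cabinet's end panel, 28 mm across, 4 thick. Origin: on its underside.
- drill: Bystander, to be left alone: black cordless drill standing on its battery on the table, about 230 mm long and 212 high. Origin: on its underside.
- screwdriver: Bystander, to be left alone: screwdriver lying on the table, 200 mm long. Origin: on its underside, about the middle of its length.
- carton: Bystander, to be left alone: small closed cardboard box on the table, 110 x 90 x 60 mm. Origin: on its underside.
- cards: Bystander, to be left alone: stack of picture cards on the table, 86 x 56 x 18 mm. Origin: on its underside.
- cleaner: Bystander, to be left alone: spray-cleaner bottle standing on the table, 60 mm across, 170 high. Origin: on its underside.

How it is judged:
On the way, in this order (a step that is already met when the one before it is completed fails the run):
1. the door is pushed shut while the bolt is still drawn (value of joint door below 0.02 rad and value of joint bolt below 0.02 m), for 0.1 s.
2. the bolt is shot fully home, the handle still standing (value of joint bolt above 0.031 m and value of joint handle below 0.6 rad and value of joint door below 0.02 rad), for 0.02 s.
At the end, for the whole second after the job is handed in: The door is shut (within 0.02 rad), the bolt is shot (at least 31 of 36 mm) and its handle lies over in the notch (at least 1.15 of 1.35 rad) (value of joint door below 0.02 rad and value of joint bolt above 0.031 m and value of joint handle above 1.15 rad); the robot touches nothing.
It fails at once if the knob is taken between the fingers (distance between the grasp point and knob below 0.012 m).
It fails at once if the door is lifted further open (beyond 0.75 rad) (value of joint door above 0.75 rad).
It fails at once if something lying about is moved by more than 25 mm (distance of any of tape, washer, drill, screwdriver, carton, cards, cleaner from where it was at the start of the episode above 0.025 m).
It also fails if it takes over 48 s, if anything falls off the work surface, if the arm or the gripper's body presses on something with over 40 N, if the wrist force passes 120 N, or if a joint passes its speed limit or range.

## Working session

There is one attempt and no reset: what is moved stays moved. The work goes in short steps, Python scripts to look and compute and a tool call to move; the robot and the scene stay as the last step left them, time stands still between calls to the robot, and variables do not carry over. Pictures are saved under pics/ and viewed, at most 10 in all, crops included, and the job is handed in when it is done.

Besides the shell and the picture viewer there is one more tool, called in YAML: its name, and indented under it one key for each argument. step_arm: Moves the arm, as the interface text tells. Its arguments: {"type":"object","properties":{"deltas":{"type":"array","items":{"type":"array","items":{"type":"number"}}},"newtons":{"type":"number"}},"required":["deltas"]}

```bash
mkdir -p pics; ls; cat > h.py <<'E'
from workcell import *
import numpy as np, cv2
def shot(n):
    c=read_camera(n); np.savez(f'{n}.npz',**c); return c
def load(n): return dict(np.load(f'{n}.npz'))
def pts(c,uv):
    uv=np.array(uv,float).reshape(-1,2)
    n=cv2.undistortPoints(uv.reshape(-1,1,2),c['K'],c['dist_coeffs']).reshape(-1,2)
    z=np.array([c['z_map'][int(round(v)),int(round(u))] for u,v in uv])
    p=np.c_[n*z[:,None],z]
    T=c['world_from_camera']; return p@T[:3,:3].T+T[:3,3]
def cloud(c):
    v,u=np.mgrid[0:400,0:640]
    return pts(c,np.c_[u.ravel(),v.ravel()]).reshape(400,640,3)
def proj(c,P):
    T=np.linalg.inv(c['world_from_camera']); P=np.array(P,float).reshape(-1,3)
    r,_=cv2.Rodrigues(T[:3,:3]); return cv2.projectPoints(P,r,T[:3,3],c['K'],c['dist_coeffs'])[0].reshape(-1,2)
E
python3 - <<'E'
from h import *
for n in('top','side'):
    c=shot(n); cv2.imwrite(f'pics/{n}0.png',c['image'][...,::-1]); print(n,c['K'].tolist(),c['world_from_camera'].round(3).tolist())
print(get_state())
E
```

```text
pics
top [[504.1545243190566, 0.0, 321.80290941077203], [0.0, 504.1545243190566, 207.98780781267158], [0.0, 0.0, 1.0]] [[0.009, -0.984, 0.178, 0.283], [-1.0, -0.01, -0.005, 0.01], [0.007, -0.178, -0.984, 1.429], [0.0, 0.0, 0.0, 1.0]]
side [[482.9798638640329, 0.0, 326.10387235950265], [0.0, 482.9798638640329, 204.1882842035246], [0.0, 0.0, 1.0]] [[0.903, -0.185, 0.386, -0.063], [-0.428, -0.429, 0.795, -1.243], [0.019, -0.884, -0.467, 0.868], [0.0, 0.0, 0.0, 1.0]]
{'clock': 0.1, 'joint_pos': array([-1.43363866e+00,  3.13919448e-01,  4.50960012e-02,  1.30359597e+00,
        1.84274613e-05,  1.43121960e+00]), 'qvel': array([ 0.00155025, -0.00280155,  0.00357213,  0.00028912,  0.00133323,
        0.0002158 ]), 'tau': array([ 3.22255823e-03, -4.81722879e+01,  2.99244851e+01,  1.26822578e-02,
       -1.62942765e-04, -1.18576091e-05]), 'tcp_pos': array([ 0.15703891, -0.55261488,  0.19670281]), 'orientation': array([-8.11535115e-04,  9.90442197e-01,  1.37926050e-01,  1.01953132e-05]), 'wrist_force': array([ 0.10668197,  0.09538919, -0.22483462]), 'ft_torque': array([-0.03432731, -0.00348315,  0.02017048]), 'grip_force': 0.0, 'finger_gap': 0.08562235096270236}
```

View pics/top0.png

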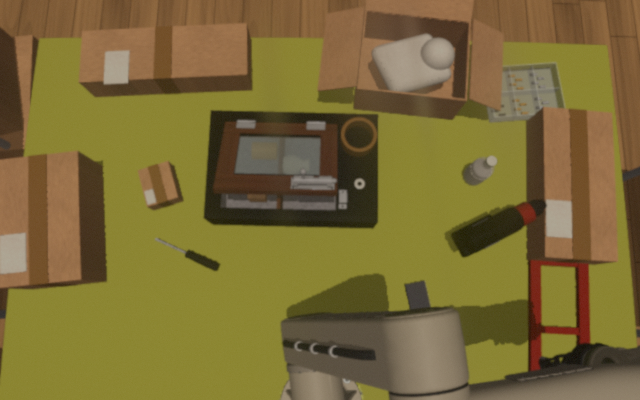

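View pics/side0.png

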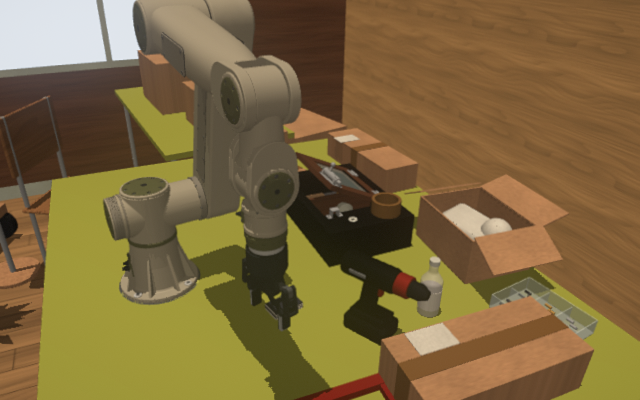

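The top view shows the cabinet at about (207-380, 112-226), its door ajar with the bolt at about (312,183), the keep at (343,198), the washer at (360,184) and the tape at (359,134). The arm is well away. I'll measure and enlarge.

```bash
python3 - <<'E'
from h import *
c=load('top'); X=cloud(c)
im=c['image'][100:240,195:395]; cv2.imwrite('pics/crop1.png',cv2.resize(im[...,::-1],None,fx=4,fy=4,interpolation=cv2.INTER_CUBIC))
# cabinet top: points with z .112-.128 
m=(abs(X[...,2]-.12)<.006)&(X[...,0]>.3)&(X[...,0]<.9)&(abs(X[...,1])<.4)
m=m.astype(np.uint8); n,l,s,_=cv2.connectedComponentsWithStats(m); k=1+s[1:,4].argmax(); print(s[k])
q=X[l==k]; r=cv2.minAreaRect(q[:,:2].astype(np.float32)*1000); print(r, cv2.boxPoints(r).tolist(), np.median(q[:,2]))
for uv in [(312,183),(343,190),(343,205),(225,187),(270,187),(225,130),(330,130),(360,184),(339,152),(290,207)]: print(uv,pts(c,uv).round(3))
E
```

```text
[ 204  110  174  112 7231]
((638.0197143554688, 84.31739807128906), (458.5590515136719, 300.5424499511719), 89.32646942138672) [[485.06365966796875, -143.17984008789062], [785.5853881835938, -146.71273803710938], [790.9757690429688, 311.81463623046875], [490.45404052734375, 315.3475341796875]] 0.11971522049264283
(312, 183) [[0.563 0.028 0.225]]
(343, 190) [[ 0.569 -0.053  0.12 ]]
(343, 205) [[ 0.527 -0.053  0.126]]
(225, 187) [[0.552 0.243 0.217]]
(270, 187) [[0.555 0.132 0.21 ]]
(225, 130) [[0.728 0.266 0.132]]
(330, 130) [[ 0.733 -0.017  0.126]]
(360, 184) [[ 0.585 -0.098  0.121]]
(339, 152) [[ 0.673 -0.042  0.123]]
(290, 207) [[0.542 0.094 0.006]]
```

View pics/crop1.png

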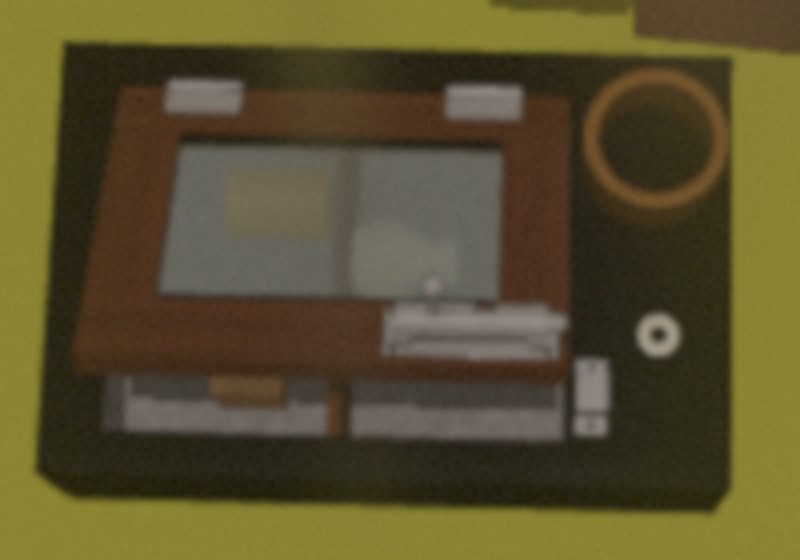

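```bash
python3 - <<'E'
from h import *
import workcell
print({k:v for k,v in vars(workcell).items() if isinstance(v,(float,int)) and k[0]!='_'})
c=load('top'); X=cloud(c)
u=[(a,b) for a in range(222,280,4) for b in (182,185,188)]
p=pts(c,u); a=np.arctan2(p[:,2]-.12,.755-p[:,0]); print('angle',np.median(a),a.std())
s=c['image'][160:185,290:345]
for v in range(166,180,2): print(v,[tuple(pts(c,(u,v))[0].round(3)) for u in (300,303,306)])
k=X[185:212,333:352].reshape(-1,3); k=k[k[:,2]>.137]; print('keep',len(k),k.mean(0) if len(k) else 0,k.min(0) if len(k) else 0,k.max(0) if len(k) else 0)
E
```

```text
{'grasp_offset': 0.0187}
angle 0.44130347198566533 0.009266766861807371
166 [(np.float64(0.619), np.float64(0.06), np.float64(0.175)), (np.float64(0.618), np.float64(0.052), np.float64(0.176)), (np.float64(0.619), np.float64(0.045), np.float64(0.174))]
168 [(np.float64(0.613), np.float64(0.06), np.float64(0.175)), (np.float64(0.612), np.float64(0.052), np.float64(0.179)), (np.float64(0.613), np.float64(0.045), np.float64(0.178))]
170 [(np.float64(0.587), np.float64(0.057), np.float64(0.255)), (np.float64(0.587), np.float64(0.049), np.float64(0.258)), (np.float64(0.607), np.float64(0.044), np.float64(0.182))]
172 [(np.float64(0.583), np.float64(0.057), np.float64(0.253)), (np.float64(0.582), np.float64(0.049), np.float64(0.255)), (np.float64(0.6), np.float64(0.044), np.float64(0.185))]
174 [(np.float64(0.594), np.float64(0.059), np.float64(0.189)), (np.float64(0.577), np.float64(0.049), np.float64(0.256)), (np.float64(0.593), np.float64(0.044), np.float64(0.194))]
176 [(np.float64(0.58), np.float64(0.058), np.float64(0.226)), (np.float64(0.578), np.float64(0.05), np.float64(0.234)), (np.float64(0.579), np.float64(0.043), np.float64(0.228))]
178 [(np.float64(0.573), np.float64(0.057), np.float64(0.232)), (np.float64(0.574), np.float64(0.05), np.float64(0.231)), (np.float64(0.574), np.float64(0.043), np.float64(0.229))]
keep 130 [ 0.54225479 -0.04183209  0.18828492] [ 0.2831406  -0.05985956  0.13702057] [0.56196432 0.0099259  1.42921652]
```

step_arm:
  deltas:
    - [0,0,35,0,0,0,-1]
    - [0,20,40,0,0,-4,-1]
    - [20,45,20,0,0,-6,-1]
    - [24,43,0,0,0,-6.6,-1]
    - [24,43,0,0,0,0,-1]
  newtons: 60

```text
clock: 0.6
tcp_pos: [0.2243, -0.4038, 0.2917]
orientation: [0.0, 1.0, -0.009, 0.0]
wrist_force: [0.3, 0.6, -0.2]
finger_gap: 0.0125
grip_force: 0.0
```

step_arm:
  deltas:
    - [24,41,0,0,0,0,-1]
    - [24,41,0,0,0,0,-1]
    - [24,41,0,0,0,0,-1]
    - [24,41,0,0,0,0,-1]
    - [24,41,0,0,0,0,-1]

```text
clock: 1.1
tcp_pos: [0.3443, -0.1979, 0.2912]
orientation: [0.0, 1.0, -0.007, 0.0]
wrist_force: [1.1, -0.6, -0.2]
finger_gap: 0.0002
grip_force: 0.0
```

step_arm:
  deltas:
    - [24,41,0,0,0,0,-1]
    - [24,41,0,0,0,0,-1]
    - [24,41,0,0,0,0,-1]
    - [24,41,0,0,0,0,-1]
    - [24,41,0,0,0,0,-1]

```text
clock: 1.6
tcp_pos: [0.4644, 0.0072, 0.2911]
orientation: [0.0, 1.0, -0.006, -0.0]
wrist_force: [0.4, -1.5, 0.2]
finger_gap: 0.0002
grip_force: 0.0
```

step_arm:
  deltas:
    - [24,41,0,0,0,0,-1]
    - [24,41,0,0,0,0,-1]
    - [24,41,0,0,0,0,-1]
    - [20,32,0,0,0,0,-1]
    - [0,0,0,0,0,0,-1]

```text
clock: 2.1
tcp_pos: [0.5587, 0.1211, 0.2895]
orientation: [-0.017, 0.999, 0.027, -0.001]
wrist_force: [0.0, -0.6, -0.4]
finger_gap: 0.0005
grip_force: 0.0
```

```bash
python3 -c "
from h import *
s=get_state();print(s['joint_pos'].round(3),s['qvel'].round(3),s['tcp_pos'],s['orientation'].round(3),s['wrist_force'])
from scipy.spatial.transform import Rotation as R
q=s['orientation'];r=R.from_quat(q[[1,2,3,0]]);print(r.as_matrix().round(3))"
```

```text
[0.053 0.301 0.251 1.524 0.034 3.141] [-0.029 -0.046 -0.049  0.021 -0.023 -0.002] [0.55871678 0.12111289 0.28948803] [-0.017  0.999  0.027 -0.001] [ 0.038163   -0.60943297 -0.38434457]
[[ 0.999  0.054 -0.004]
 [ 0.054 -0.998  0.034]
 [-0.002 -0.034 -0.999]]
```

step_arm:
  deltas:
    - [0,0,0,0,0,8.5,-1]
    - [0,0,0,0,0,8.5,-1]
    - [0,0,0,0,0,8.5,-1]
    - [0,0,0,0,0,8.5,-1]
    - [0,0,0,0,0,8.5,-1]

```text
clock: 2.6
tcp_pos: [0.5564, 0.1187, 0.2911]
orientation: [-0.015, 0.921, 0.389, -0.007]
wrist_force: [-0.1, 0.5, 0.4]
finger_gap: 0.0002
grip_force: 0.0
```

step_arm:
  deltas:
    - [0,0,0,0,0,8.5,-1]
    - [0,0,0,0,0,8.5,-1]
    - [0,0,0,0,0,8.5,-1]
    - [0,0,0,0,0,8.5,-1]
    - [0,0,0,0,0,0,-1]

```text
clock: 3.1
tcp_pos: [0.5565, 0.1189, 0.2912]
orientation: [-0.013, 0.769, 0.639, -0.011]
wrist_force: [0.0, -0.4, -0.6]
finger_gap: -0.0001
grip_force: 0.0
```

```bash
cat >> h.py <<'E'
from scipy.spatial.transform import Rotation as R
def st():
    s=get_state(); q=s['orientation']; M=R.from_quat(q[[1,2,3,0]]).as_matrix()
    print(s['clock'],s['tcp_pos'].round(4),'J',s['joint_pos'].round(2),'F',s['wrist_force'].round(1),'z',M[:,2].round(4),'yaw y',np.degrees(np.arctan2(M[1,1],M[0,1])).round(2))
E
python3 -c "
from h import *
st()"
```

```text
3.1 [0.5565 0.1189 0.2912] J [0.06 0.33 0.29 1.57 0.01 1.82] F [ 0.  -0.4 -0.6] z [-0.0337  0.0054 -0.9994] yaw y -10.57
```

step_arm:
  deltas:
    - [1,23,-10,-0.3,-1.9,5,-1]
    - [1,23,-15,0,0,4.9,-1]
    - [0,0,-15,0,0,0,-1]
    - [0,0,-10,0,0,0,-1]
    - [0,0,-10,0,0,0,-1]

```text
clock: 3.6
tcp_pos: [0.5587, 0.1649, 0.2308]
orientation: [0.0, 0.712, 0.702, -0.0]
wrist_force: [-0.2, 0.8, -0.6]
finger_gap: 0.0001
grip_force: 0.0
```

step_arm:
  deltas:
    - [0,0,-10,0,0,0,-1]
    - [-1,0,-10,0,0,0,-1]
    - [-1,0,-10,0,0,0,-1]
    - [-1,0,-10,0,0,0,-1]
    - [-1,0,-10,0,0,0,-1]

```text
clock: 4.1
tcp_pos: [0.5551, 0.1652, 0.1808]
orientation: [0.001, 0.711, 0.703, -0.0]
wrist_force: [-1.3, -1.0, 4.2]
finger_gap: -0.0004
grip_force: 1.6
```

```bash
python3 -c "
from h import *
st()"
```

```text
4.1 [0.5551 0.1652 0.1808] J [ 0.15  0.33  0.02  1.27 -0.    1.73] F [-1.3 -1.   4.2] z [ 5.e-04 -9.e-04 -1.e+00] yaw y -0.68
```

Contact is good at about 4 N. I'll continue down to 0.12.

step_arm:
  deltas:
    - [-1,0,-12,0,0,0,-1]
    - [-1,0,-12,0,0,0,-1]
    - [-1,0,-12,0,0,0,-1]
    - [-1,0,-10,0,0,0,-1]
    - [0,0,-8,0,0,0,-1]

```text
clock: 4.6
tcp_pos: [0.5504, 0.1653, 0.1261]
orientation: [0.0, 0.711, 0.703, -0.001]
wrist_force: [-2.4, -0.0, 3.8]
finger_gap: -0.0001
grip_force: 1.4
```

step_arm:
  deltas:
    - [0,0,-4,0,0,0,-1]
    - [0,0,-2,0,0,0,-1]
    - [0,0,-1,0,0,0,-1]
    - [0,0,0,0,0,0,-1]

```text
clock: 5.0
tcp_pos: [0.5515, 0.1653, 0.1205]
orientation: [0.001, 0.711, 0.703, 0.0]
wrist_force: [-0.6, -0.1, 0.1]
finger_gap: 0.0
grip_force: 0.0
```

step_arm:
  deltas:
    - [0,0,-2,0,0,0,-1]
    - [0,0,-1,0,0,0,-1]
    - [0,0,0,0,0,0,-1]

```text
clock: 5.3
tcp_pos: [0.5514, 0.1653, 0.1174]
orientation: [0.001, 0.711, 0.703, 0.0]
wrist_force: [-0.8, -1.1, 1.8]
finger_gap: 0.0002
grip_force: 0.8
```

```bash
python3 -c "
from h import *
st()"
```

```text
5.3 [0.5514 0.1653 0.1174] J [ 0.15  0.35 -0.1   1.12 -0.    1.73] F [-0.8 -1.1  1.8] z [ 8.e-04 -8.e-04 -1.e+00] yaw y -0.66
```

step_arm:
  deltas:
    - [0,0,-1,0,0,0,-1]
    - [0,0,-1,0,0,0,-1]
    - [0,0,0,0,0,0,-1]

```text
clock: 5.6
tcp_pos: [0.551, 0.1653, 0.1152]
orientation: [0.0, 0.711, 0.703, -0.0]
wrist_force: [-0.1, 1.4, 2.3]
finger_gap: -0.0004
grip_force: 0.9
```

step_arm:
  deltas:
    - [0,0,-1,0,0,0,-1]
    - [0,0,0,0,0,0,-1]
    - [0,0,0,0,0,0,-1]

```text
clock: 5.9
tcp_pos: [0.551, 0.1653, 0.1142]
orientation: [0.0, 0.711, 0.703, -0.0]
wrist_force: [-0.8, -0.5, 1.5]
finger_gap: 0.0001
grip_force: 0.7
```

```bash
python3 - <<'E'
from h import *
c=shot('top'); X=cloud(c)
im=c['image'][100:240,195:395]; cv2.imwrite('pics/crop2.png',cv2.resize(im[...,::-1],None,fx=4,fy=4,interpolation=cv2.INTER_CUBIC))
for r,cc in (((125,129),(225,320)),((180,225),(208,218)),((140,180),(345,350))): 
  q=X[r[0]:r[1],cc[0]:cc[1]].reshape(-1,3); print(np.median(q,0).round(4))
for v in range(170,224,3): print(v,[tuple(float(a) for a in pts(c,(u,v))[0].round(3)) for u in (225,235,345)])
E
```

```text
[0.7404 0.124  0.1231]
[0.4279 0.1737 0.6703]
[ 0.6535 -0.0636  0.1206]
170 [(0.483, 0.16, 0.653), (0.484, 0.144, 0.651), (0.623, -0.058, 0.124)]
173 [(0.477, 0.159, 0.657), (0.478, 0.143, 0.656), (0.616, -0.058, 0.119)]
176 [(0.472, 0.159, 0.658), (0.473, 0.143, 0.656), (0.609, -0.059, 0.112)]
179 [(0.467, 0.158, 0.661), (0.467, 0.142, 0.661), (0.6, -0.059, 0.116)]
182 [(0.462, 0.158, 0.661), (0.461, 0.141, 0.664), (0.59, -0.058, 0.123)]
185 [(0.456, 0.157, 0.665), (0.457, 0.141, 0.663), (0.583, -0.058, 0.118)]
188 [(0.451, 0.156, 0.667), (0.451, 0.14, 0.668), (0.575, -0.058, 0.118)]
191 [(0.446, 0.156, 0.667), (0.446, 0.14, 0.669), (0.565, -0.058, 0.124)]
194 [(0.44, 0.155, 0.671), (0.44, 0.139, 0.672), (0.553, -0.057, 0.145)]
197 [(0.435, 0.154, 0.673), (0.436, 0.139, 0.671), (0.545, -0.057, 0.146)]
200 [(0.43, 0.154, 0.674), (0.43, 0.138, 0.676), (0.537, -0.057, 0.145)]
203 [(0.425, 0.153, 0.678), (0.425, 0.137, 0.68), (0.533, -0.058, 0.125)]
206 [(0.421, 0.153, 0.677), (0.421, 0.138, 0.678), (0.525, -0.058, 0.121)]
209 [(0.416, 0.153, 0.677), (0.416, 0.137, 0.679), (0.518, -0.058, 0.119)]
212 [(0.41, 0.151, 0.684), (0.411, 0.137, 0.68), (0.51, -0.059, 0.117)]
215 [(0.406, 0.151, 0.684), (0.406, 0.136, 0.683), (0.501, -0.058, 0.121)]
218 [(0.401, 0.151, 0.685), (0.401, 0.136, 0.684), (0.494, -0.058, 0.12)]
221 [(0.396, 0.15, 0.687), (0.396, 0.135, 0.687), (0.487, -0.059, 0.113)]
```

View pics/crop2.png

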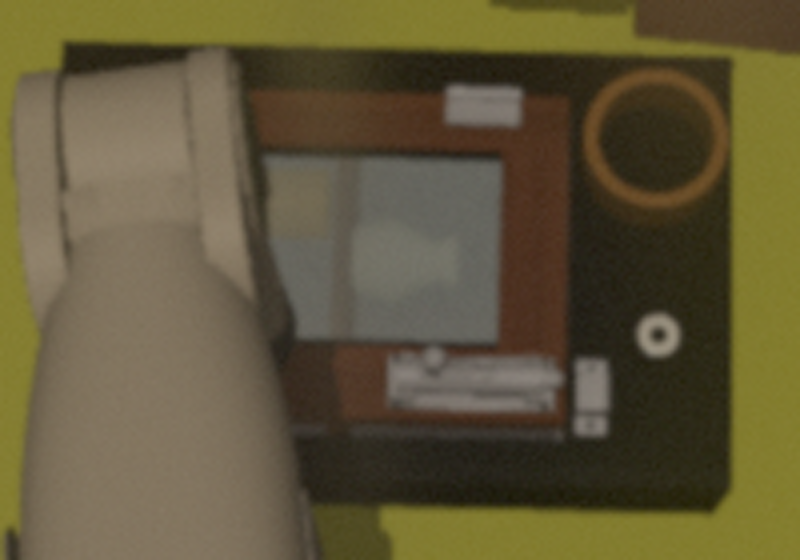

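The crop shows the door nearly flat, the knob at crop (433,357), and the bolt in line with the keep at (592,385). Next I'll measure the door height and the knob.

```bash
cat >> h.py <<'E'
def chk(c):
    X=cloud(c)
    for n,(r0,r1,a,b) in dict(rail=(194,203,284,289),railR=(203,205,300,330),side=(145,180,325,333),sideTop=(128,140,326,334),sideBot=(170,184,326,334)).items():
        q=X[r0:r1,a:b].reshape(-1,3); print(n,np.median(q,0).round(4),len(q))
    q=X[184:202,292:345].reshape(-1,3); q=q[(q[:,2]>.157)&(q[:,2]<.2)]; print('knob',len(q),q.mean(0).round(4),q.min(0).round(4),q.max(0).round(4)) if len(q) else 0
E
python3 -c "
from h import *
chk(load('top')); st()"
```

```text
rail [0.5398 0.096  0.1484] 45
railR [0.5257 0.022  0.1492] 60
side [ 0.6416 -0.0137  0.1334] 280
sideTop [ 0.7244 -0.0161  0.1228] 96
sideBot [ 0.6008 -0.0165  0.1402] 112
knob 369 [0.5485 0.0275 0.1701] [ 0.5314 -0.0304  0.157 ] [0.5642 0.0748 0.2   ]
5.95 [0.5511 0.1653 0.1142] J [ 0.15  0.35 -0.11  1.11 -0.    1.73] F [-0.9  0.6  0.9] z [ 2.e-04 -1.e-03 -1.e+00] yaw y -0.66
```

The depth says the rail is still at about 0.148, while the TCP reads 0.114. I'll look from the side.

```bash
python3 - <<'E'
from h import *
c=shot('side'); s=get_state()
print(proj(c,[s['tcp_pos'],[.546,.165,.148],[.546,.165,.12]]).round(1))
im=c['image'][130:280,230:430]; cv2.imwrite('pics/crop3.png',cv2.resize(im[...,::-1],None,fx=4,fy=4,interpolation=cv2.INTER_CUBIC))
E
```

```text
[[308.6 189.5]
 [307.3 181.1]
 [307.3 188.3]]
```

View pics/crop3.png

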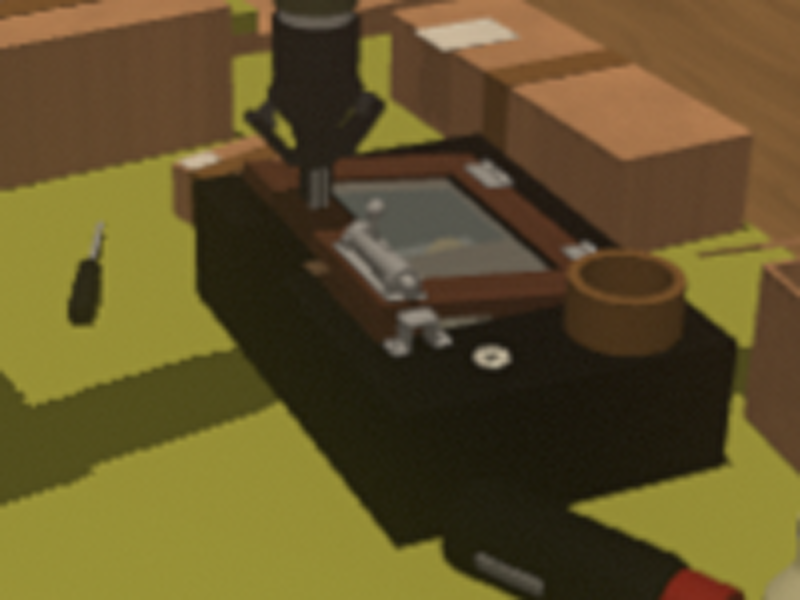

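```bash
python3 - <<'E'
from h import *
c=load('side')
for v in range(168,186,2): print(v,[tuple(float(a) for a in pts(c,(u,v))[0].round(3)) for u in (304,306,308,310,312,314)])
E
```

```text
168 [(0.531, 0.159, 0.203), (0.535, 0.151, 0.205), (0.544, 0.155, 0.202), (0.555, 0.163, 0.197), (0.555, 0.145, 0.204), (0.568, 0.157, 0.197)]
170 [(0.528, 0.152, 0.199), (0.539, 0.161, 0.193), (0.542, 0.15, 0.197), (0.551, 0.154, 0.194), (0.558, 0.153, 0.193), (0.57, 0.161, 0.188)]
172 [(0.569, 0.25, 0.144), (0.537, 0.157, 0.188), (0.544, 0.154, 0.188), (0.554, 0.161, 0.183), (0.559, 0.155, 0.184), (0.608, 0.246, 0.139)]
174 [(0.561, 0.229, 0.146), (0.537, 0.156, 0.18), (0.543, 0.152, 0.181), (0.553, 0.157, 0.177), (0.561, 0.159, 0.175), (0.6, 0.228, 0.14)]
176 [(0.553, 0.212, 0.146), (0.54, 0.164, 0.169), (0.542, 0.15, 0.175), (0.55, 0.151, 0.173), (0.56, 0.156, 0.169), (0.599, 0.226, 0.132)]
178 [(0.546, 0.194, 0.148), (0.54, 0.164, 0.161), (0.548, 0.164, 0.16), (0.553, 0.159, 0.161), (0.561, 0.158, 0.16), (0.591, 0.209, 0.133)]
180 [(0.539, 0.179, 0.147), (0.54, 0.162, 0.155), (0.546, 0.159, 0.155), (0.553, 0.158, 0.154), (0.568, 0.174, 0.144), (0.575, 0.173, 0.144)]
182 [(0.531, 0.161, 0.149), (0.538, 0.158, 0.149), (0.544, 0.154, 0.15), (0.554, 0.16, 0.145), (0.56, 0.156, 0.146), (0.568, 0.157, 0.144)]
184 [(0.524, 0.143, 0.151), (0.532, 0.145, 0.148), (0.538, 0.142, 0.148), (0.548, 0.146, 0.145), (0.55, 0.134, 0.15), (0.559, 0.137, 0.146)]
```

The true fingertip is about 32 mm higher than the reported TCP z, while x and y agree. Both the contact height and the side depth show this, so I'll allow for it and continue down to a reported z of about 0.088.

step_arm:
  deltas:
    - [0,0,-7,0,0,0,-1]
    - [0,0,-7,0,0,0,-1]
    - [0,0,-6,0,0,0,-1]
    - [0,0,-4,0,0,0,-1]
    - [0,0,0,0,0,0,-1]

```text
clock: 6.5
tcp_pos: [0.5508, 0.1652, 0.0893]
orientation: [0.0, 0.711, 0.703, -0.001]
wrist_force: [-0.3, -0.1, 0.3]
finger_gap: 0.0001
grip_force: 0.0
```

step_arm:
  deltas:
    - [0,0,-1.5,0,0,0,-1]
    - [0,0,-1,0,0,0,-1]
    - [0,0,0,0,0,0,-1]

```text
clock: 6.8
tcp_pos: [0.5514, 0.1652, 0.088]
orientation: [0.001, 0.711, 0.703, -0.0]
wrist_force: [-0.2, -0.8, 0.3]
finger_gap: -0.0002
grip_force: 0.1
```

step_arm:
  deltas:
    - [0,0,-1,0,0,0,-1]
    - [0,0,-1,0,0,0,-1]
    - [0,0,0,0,0,0,-1]

```text
clock: 7.1
tcp_pos: [0.5514, 0.1652, 0.0862]
orientation: [0.001, 0.711, 0.703, -0.0]
wrist_force: [-0.3, -0.8, 4.0]
finger_gap: 0.0002
grip_force: 2.0
```

```bash
python3 -c "
from h import *
chk(shot('top')); st()"
```

```text
rail [0.5454 0.0979 0.1203] 45
railR [0.5307 0.0223 0.1229] 60
side [ 0.6455 -0.014   0.1193] 280
sideTop [ 0.7257 -0.0162  0.1183] 96
sideBot [ 0.6052 -0.0169  0.12  ] 112
knob 32 [0.5469 0.0519 0.1712] [0.5402 0.0438 0.1644] [0.5545 0.0593 0.1767]
7.15 [0.5514 0.1652 0.0862] J [ 0.15  0.37 -0.15  1.05 -0.    1.73] F [-0.8 -1.6  5. ] z [ 0.001  -0.0011 -1.    ] yaw y -0.67
```

step_arm:
  deltas:
    - [0,0,-1,0,0,0,-1]
    - [0,0,-1,0,0,0,-1]
    - [0,0,0,0,0,0,-1]

```text
clock: 7.45
tcp_pos: [0.5515, 0.1652, 0.0861]
orientation: [0.001, 0.711, 0.703, 0.0]
wrist_force: [-4.4, -1.8, 15.9]
finger_gap: -0.0003
grip_force: 7.8
```

step_arm:
  deltas:
    - [0,0,-1,0,0,0,-1]
    - [0,0,-1,0,0,0,-1]
    - [0,0,0,0,0,0,-1]

```text
clock: 7.75
tcp_pos: [0.5516, 0.1652, 0.086]
orientation: [0.002, 0.711, 0.703, 0.001]
wrist_force: [-8.9, -2.6, 27.1]
finger_gap: -0.0001
grip_force: 13.4
```

step_arm:
  deltas:
    - [0,0,10,0,0,0,-1]
    - [0,0,35,0,0,0,-1]
    - [-2,-35,20,0,0,0,-1]
    - [-3,-35,0,0,0,0,-1]
    - [0,0,0,0,0,0,-1]

```text
clock: 8.25
tcp_pos: [0.5465, 0.0924, 0.1474]
orientation: [0.001, 0.712, 0.702, -0.0]
wrist_force: [0.7, 0.0, -0.3]
finger_gap: 0.0003
grip_force: 0.0
```

step_arm:
  deltas:
    - [0,0,-12,0,0,0,-1]
    - [0,0,-12,0,0,0,-1]
    - [0,0,0,0,0,0,-1]

```text
clock: 8.55
tcp_pos: [0.5439, 0.0961, 0.1196]
orientation: [-0.001, 0.711, 0.703, -0.002]
wrist_force: [-0.0, 0.2, -0.2]
finger_gap: -0.0002
grip_force: 0.0
```

```bash
python3 - <<'E'
from h import *
st()
c=shot('side'); P=cloud(c)
q=P[150:230,280:360].reshape(-1,3)
f=q[(abs(q[:,0]-.546)<.03)&(abs(q[:,1]-.093)<.02)&(q[:,2]>.14)&(q[:,2]<.2)]; print('finger',len(f),f.min(0),f.max(0))
k=q[(abs(q[:,0]-.546)<.015)&(abs(q[:,1]-.05)<.015)&(q[:,2]>.155)&(q[:,2]<.185)]; print('knob',len(k),k.mean(0),k.min(0),k.max(0))
im=c['image'][150:250,260:380]; cv2.imwrite('pics/crop4.png',cv2.resize(im[...,::-1],None,fx=6,fy=6,interpolation=cv2.INTER_CUBIC))
print(chk(shot('top')))
E
```

```text
8.55 [0.5439 0.0961 0.1196] J [ 0.03  0.31 -0.15  1.11 -0.    1.61] F [-0.   0.2 -0.2] z [-5.1e-03 -8.0e-04 -1.0e+00] yaw y -0.6
finger 103 [0.51699588 0.07855316 0.15522577] [0.56165174 0.10500373 0.19953373]
knob 20 [0.54532908 0.04606222 0.16677336] [0.53905335 0.03906976 0.15725631] [0.55242666 0.05507417 0.17253018]
rail [0.4351 0.0608 0.6722] 45
railR [0.5308 0.0209 0.1234] 60
side [ 0.6453 -0.013   0.1196] 280
sideTop [ 0.7256 -0.0161  0.119 ] 96
sideBot [ 0.6057 -0.0169  0.1195] 112
knob 32 [0.547  0.0519 0.1705] [0.5409 0.0439 0.1645] [0.5545 0.0592 0.1786]
None
```

View pics/crop4.png

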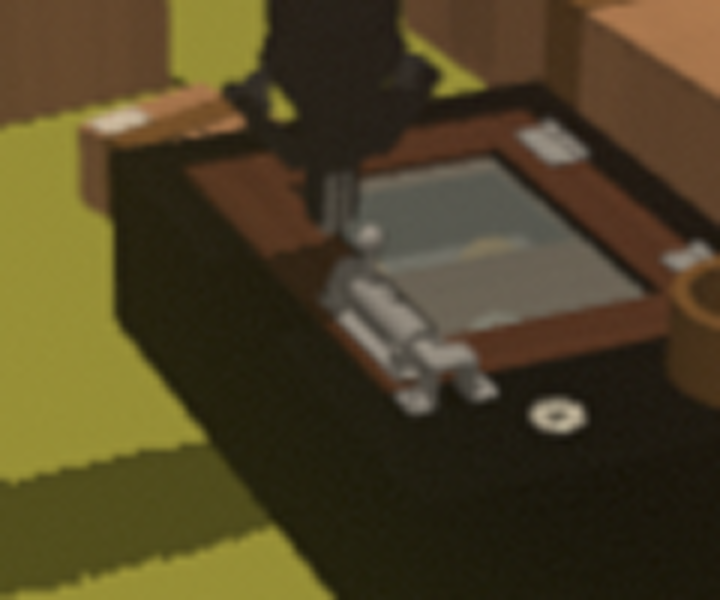

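The door is shut. The fingertip (crop 340,230) stands just behind the knob (370,233) at the right height, so I'll push along -y.

step_arm:
  deltas:
    - [2,-12,0,0,0,0,-1]
    - [0,-10,0,0,0,0,-1]
    - [0,-5,0,0,0,0,-1]
    - [0,-5,0,0,0,0,-1]
    - [0,0,0,0,0,0,-1]

```text
clock: 9.15
tcp_pos: [0.5484, 0.0625, 0.1232]
orientation: [0.001, 0.712, 0.703, -0.0]
wrist_force: [0.3, -0.4, -0.2]
finger_gap: 0.0003
grip_force: 0.0
```

step_arm:
  deltas:
    - [0,-5,0,0,0,0,-1]
    - [0,-5,0,0,0,0,-1]
    - [0,-3,0,0,0,0,-1]
    - [0,0,0,0,0,0,-1]

```text
clock: 9.55
tcp_pos: [0.5481, 0.0498, 0.123]
orientation: [0.001, 0.711, 0.703, -0.0]
wrist_force: [-0.1, 0.5, 0.4]
finger_gap: 0.0002
grip_force: 0.3
```

step_arm:
  deltas:
    - [0,-4,0,0,0,0,-1]
    - [0,-4,0,0,0,0,-1]
    - [0,0,0,0,0,0,-1]

```text
clock: 9.85
tcp_pos: [0.548, 0.0418, 0.1229]
orientation: [0.001, 0.711, 0.703, -0.0]
wrist_force: [0.1, 1.0, 0.5]
finger_gap: -0.0
grip_force: 0.4
```

step_arm:
  deltas:
    - [0,-2,0,0,0,0,-1]
    - [0,-2,0,0,0,0,-1]

```text
clock: 10.05
tcp_pos: [0.548, 0.0383, 0.1228]
orientation: [0.0, 0.711, 0.703, -0.0]
wrist_force: [-0.2, 2.4, 1.1]
finger_gap: -0.0003
grip_force: 1.1
```

```bash
cat >> h.py <<'E'
def knob():
    for n in('top','side'):
        X=cloud(shot(n)).reshape(-1,3)
        k=X[(abs(X[:,0]-.55)<.025)&(X[:,1]>-.02)&(X[:,1]<.07)&(X[:,2]>.15)&(X[:,2]<.18)]
        print(n,len(k),k.mean(0).round(4) if len(k) else '',k.min(0).round(3) if len(k) else '',k.max(0).round(3) if len(k) else '')
E
python3 -c "
from h import *
st(); knob()"
```

```text
10.05 [0.548  0.0383 0.1228] J [-0.08  0.3  -0.16  1.11 -0.    1.51] F [-0.2  2.4  1.1] z [ 1.e-04 -7.e-04 -1.e+00] yaw y -0.65
top 0   
side 65 [0.545  0.0252 0.1693] [0.534 0.006 0.151] [0.563 0.043 0.18 ]
```

Force stays near the stiff-sliding level, so I'll keep going until the stop.

step_arm:
  deltas:
    - [0,-1.5,0,0,0,0,-1]
    - [0,-1.5,0,0,0,0,-1]
    - [0,0,0,0,0,0,-1]

```text
clock: 10.45
tcp_pos: [0.548, 0.0367, 0.1229]
orientation: [-0.001, 0.711, 0.703, 0.001]
wrist_force: [-0.5, 6.5, 2.0]
finger_gap: -0.0
grip_force: 3.4
```

step_arm:
  deltas:
    - [0,-1.5,0,0,0,0,-1]
    - [0,-1.5,0,0,0,0,-1]
    - [0,0,0,0,0,0,-1]

```text
clock: 10.75
tcp_pos: [0.5479, 0.0363, 0.123]
orientation: [-0.002, 0.71, 0.704, 0.003]
wrist_force: [-1.1, 15.1, 2.7]
finger_gap: -0.0002
grip_force: 7.5
```

The bolt is at its stop: 15 N and y steady at 0.0363, which puts the knob at about 0.0175. Now I'll back off, rise, and come round to the -x side of the knob.

step_arm:
  deltas:
    - [0,8,0,0,0,0,-1]
    - [0,8,10,0,0,0,-1]
    - [0,0,28,0,0,0,-1]
    - [-20,-12,0,0,0,0,-1]
    - [-20,-13,0,0,0,0,-1]

```text
clock: 11.25
tcp_pos: [0.509, 0.0229, 0.1624]
orientation: [0.002, 0.711, 0.703, 0.0]
wrist_force: [-0.7, -0.8, -0.3]
finger_gap: -0.0002
grip_force: 0.0
```

step_arm:
  deltas:
    - [-2,0,-15,0,0,0,-1]
    - [0,0,-15,0,0,0,-1]
    - [0,0,0,0,0,0,-1]

```text
clock: 11.55
tcp_pos: [0.5048, 0.023, 0.1299]
orientation: [-0.0, 0.711, 0.703, -0.001]
wrist_force: [0.6, 0.0, -1.0]
finger_gap: 0.0
grip_force: 0.0
```

```bash
python3 - <<'E'
from h import *
st(); knob()
P=cloud(load('side'))
f=P.reshape(-1,3); f=f[(f[:,0]>.485)&(f[:,0]<.53)&(f[:,1]>.005)&(f[:,1]<.03)&(f[:,2]>.13)&(f[:,2]<.2)]; print('finger',len(f),f.min(0),f.max(0))
im=load('side')['image'][160:250,270:390]; cv2.imwrite('pics/crop5.png',cv2.resize(im[...,::-1],None,fx=6,fy=6,interpolation=cv2.INTER_CUBIC))
E
```

```text
11.55 [0.5048 0.023  0.1299] J [-0.11  0.21 -0.26  1.1  -0.    1.47] F [ 0.6  0.  -1. ] z [-0.0023 -0.0016 -1.    ] yaw y -0.69
top 0   
side 24 [0.5454 0.0148 0.1646] [0.54  0.005 0.151] [0.554 0.026 0.177]
finger 80 [0.48999576 0.00758942 0.16439567] [0.51905971 0.02979617 0.19982549]
```

View pics/crop5.png

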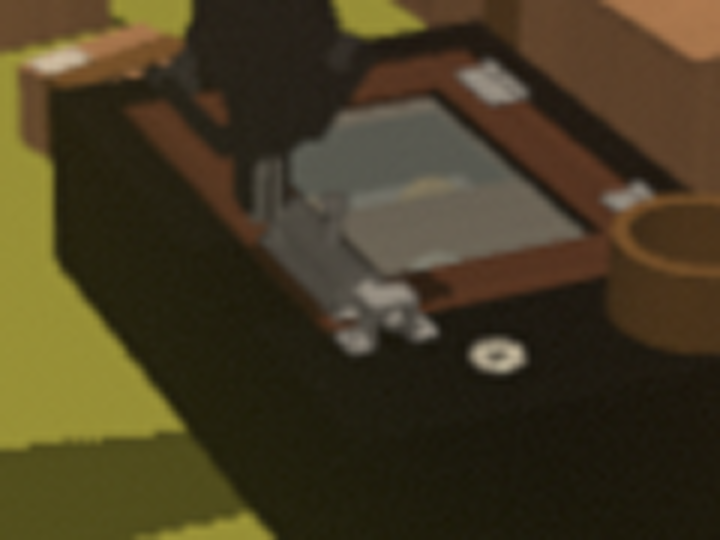

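The bolt enters the keep, the knob still stands at crop (335,205), and the finger is at (268,210) on its -x side. I'll lower and push towards +x.

step_arm:
  deltas:
    - [0,1,-14,0,0,0,-1]
    - [8,0,0,0,0,0,-1]
    - [6,0,0,0,0,0,-1]
    - [6,0,0,0,0,0,-1]
    - [4,0,0,0,0,0,-1]

```text
clock: 12.15
tcp_pos: [0.531, 0.0242, 0.1175]
orientation: [0.001, 0.711, 0.703, -0.0]
wrist_force: [-1.2, 0.9, 1.3]
finger_gap: 0.0
grip_force: 0.8
```

step_arm:
  deltas:
    - [5,0,0,0,0,0,-1]
    - [5,0,0,0,0,0,-1]
    - [5,0,0,0,0,0,-1]
    - [0,0,0,0,0,0,-1]

```text
clock: 12.55
tcp_pos: [0.5456, 0.0243, 0.1165]
orientation: [0.0, 0.711, 0.703, -0.0]
wrist_force: [-1.7, 0.1, -0.1]
finger_gap: 0.0
grip_force: 0.2
```

step_arm:
  deltas:
    - [4,0,0,0,0,0,-1]
    - [4,0,0,0,0,0,-1]
    - [0,0,0,0,0,0,-1]

```text
clock: 12.85
tcp_pos: [0.5538, 0.0243, 0.1169]
orientation: [0.001, 0.711, 0.703, 0.0]
wrist_force: [-0.8, 0.1, 0.1]
finger_gap: -0.0
grip_force: 0.4
```

```bash
cat >> h.py <<'E'
def knob2():
    for n in('top','side'):
        X=cloud(shot(n)).reshape(-1,3)
        k=X[(X[:,0]>.559)&(X[:,0]<.61)&(X[:,1]>.0)&(X[:,1]<.035)&(X[:,2]>.13)&(X[:,2]<.185)]
        print(n,len(k),k.mean(0).round(4) if len(k) else '',k.min(0).round(3) if len(k) else '',k.max(0).round(3) if len(k) else '')
E
python3 -c "
from h import *
st(); knob2()"
```

```text
12.85 [0.5538 0.0243 0.1169] J [-0.1   0.31 -0.16  1.1  -0.    1.48] F [-0.8  0.1  0.1] z [ 9.e-04 -9.e-04 -1.e+00] yaw y -0.66
top 0   
side 36 [0.5665 0.0155 0.1603] [0.559 0.008 0.145] [0.576 0.024 0.184]
```

step_arm:
  deltas:
    - [4,0,0,0,0,0,-1]
    - [4,0,0,0,0,0,-1]
    - [4,0,-1,0,0,0,-1]
    - [1,0,-1,0,0,0,-1]
    - [0,0,0,0,0,0,-1]

```text
clock: 13.45
tcp_pos: [0.5662, 0.0243, 0.1145]
orientation: [0.0, 0.711, 0.703, -0.0]
wrist_force: [-0.8, -0.3, 1.7]
finger_gap: 0.0002
grip_force: 0.6
```

```bash
python3 -c "
from h import *
st(); knob2()"
```

```text
13.45 [0.5662 0.0243 0.1145] J [-0.1   0.33 -0.13  1.11 -0.    1.48] F [-0.8 -0.3  1.7] z [-2.e-04 -8.e-04 -1.e+00] yaw y -0.66
top 0   
side 77 [0.5696 0.0148 0.1599] [0.56  0.007 0.133] [0.583 0.023 0.184]
```

step_arm:
  deltas:
    - [0,0,-1,0,0,0,-1]
    - [0,0,-1,0,0,0,-1]
    - [0,0,0,0,0,0,-1]

```text
clock: 13.85
tcp_pos: [0.5672, 0.0242, 0.1136]
orientation: [0.001, 0.711, 0.703, 0.001]
wrist_force: [0.5, 0.3, 1.8]
finger_gap: -0.0004
grip_force: 0.9
```

step_arm:
  deltas:
    - [0,0,-1,0,0,0,-1]
    - [0,0,0,0,0,0,-1]

```text
clock: 14.05
tcp_pos: [0.5673, 0.0242, 0.113]
orientation: [0.002, 0.711, 0.703, 0.001]
wrist_force: [0.4, 0.8, 5.9]
finger_gap: 0.0001
grip_force: 2.4
```

step_arm:
  deltas:
    - [0,0,-1,0,0,0,-1]
    - [0,0,-1,0,0,0,-1]
    - [0,0,0,0,0,0,-1]

```text
clock: 14.35
tcp_pos: [0.5678, 0.0243, 0.1122]
orientation: [0.002, 0.711, 0.703, 0.001]
wrist_force: [-1.8, -0.6, 12.2]
finger_gap: 0.0
grip_force: 5.6
```

step_arm:
  deltas:
    - [0,0,15,0,0,0,-1]
    - [0,0,40,0,0,0,-1]
    - [-20,20,40,0,0,0,-1]
    - [-20,45,20,0,0,0,-1]
    - [-20,45,0,0,0,0,-1]

```text
clock: 14.85
tcp_pos: [0.5089, 0.1321, 0.2271]
orientation: [0.002, 0.712, 0.702, 0.002]
wrist_force: [0.4, 0.3, -0.8]
finger_gap: 0.0
grip_force: 0.0
```

step_arm:
  deltas:
    - [-20,45,0,0,0,0,-1]
    - [-20,45,0,0,0,0,-1]
    - [0,45,0,0,0,0,-1]
    - [0,40,0,0,0,0,-1]
    - [0,0,0,0,0,0,-1]

```text
clock: 15.35
tcp_pos: [0.4665, 0.3108, 0.2231]
orientation: [-0.0, 0.709, 0.705, 0.0]
wrist_force: [0.2, 0.5, -0.3]
finger_gap: 0.0001
grip_force: 0.0
```

```bash
python3 - <<'E'
from h import *
st(); knob2(); c=load('top'); chk(c)
for n,(a,b,d,e) in dict(top=(165,215,280,380),side=(170,240,290,390)).items():
    cv2.imwrite(f'pics/f_{n}.png',cv2.resize(load(n)['image'][a:b,d:e,::-1],None,fx=7,fy=7,interpolation=cv2.INTER_CUBIC))
E
```

```text
15.35 [0.4665 0.3108 0.2231] J [0.44 0.28 0.06 1.35 0.   2.02] F [ 0.2  0.5 -0.3] z [ 2.e-04  4.e-04 -1.e+00] yaw y -0.34
top 42 [0.5731 0.0191 0.1439] [0.559 0.013 0.136] [0.584 0.027 0.151]
side 28 [0.5729 0.0139 0.1421] [0.56  0.007 0.135] [0.582 0.021 0.15 ]
rail [0.545  0.098  0.1198] 45
railR [0.5306 0.0209 0.1219] 60
side [ 0.6458 -0.014   0.1192] 280
sideTop [ 0.7256 -0.0162  0.1193] 96
sideBot [ 0.6055 -0.0169  0.1196] 112
```

View pics/f_side.png

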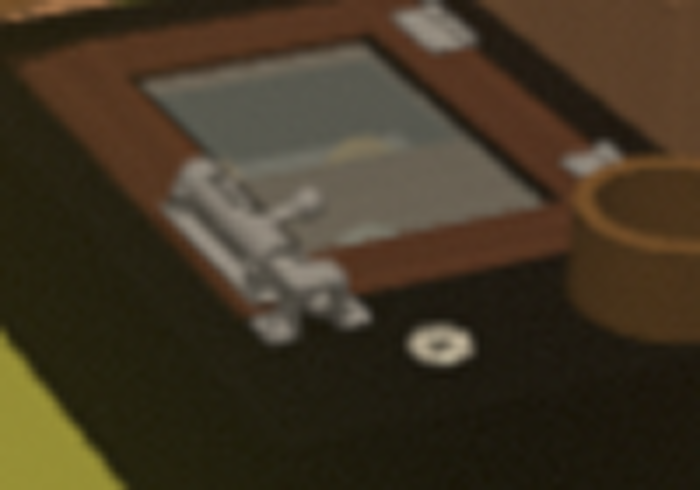

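View pics/f_top.png

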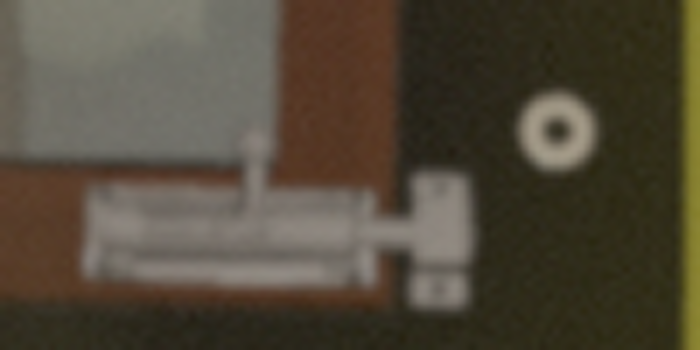

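Both views show the door flush, the bolt in the keep, and the knob lying over: top crop (257,145), ball top at about 0.150 as expected at the notch's end. The arm is clear, so I'll hand in.

```bash
python3 -c "
from h import *
print(hand_in())"
```

```text
the job is handed in; nothing more can be done
None
```

The door is shut, the bolt is fully home in the keep and its knob lies right down in the notch. I handed the job in at about 15 s with the arm clear and no verdict returned; the final check was by camera and contact force.

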